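# Tip the rods through the bin's slot

## Task

Swing the level tip tray round by its ball knob until it lines up with the slot in the lid of the blue bin, then raise the knob to tip the tray so that all three steel rods slide through the slot into the bin, and let the tray back down level. Leave the wrench, the steel ring and the jar around it where they are.

Things in the scene. Friction and masses are not known exactly. Their poses are not given: they have to be found in the camera images.
- pivot (a point): Point on the upright axis about which the tray swings, 115 mm above the bench (height of the tray's floor). Its x axis is level and points along the tray to its open mouth, tipped or not; z up. The axis is that of a grey pedestal fixed to the bench (disc 112 mm across, 10 mm high; column 32 mm thick).
- knob (a point): Centre of the black ball knob, 26 mm across, on a level steel stem 8 mm thick behind the tray's tail (33 mm of stem free). Tray level: 125 mm behind the pivot axis (-x of pivot), 125 mm above the bench, free space around and below it. Moves and tips with the tray: x along the tray to the mouth, z out of its open top.
- mouth (a point): Middle of the floor edge at the tray's mouth, on the tip hinge, 75 mm ahead of the pivot axis, 115 mm above the bench. The tray is a dark steel channel, open above and at the mouth, inside 30 mm wide, 150 mm long, walls 3 mm thick, 20 mm high, a plate closing its tail. The knob's centre is 200 mm back and 10 mm up from here. Axes as knob.
- swing (a joint): Swing of the tray about the upright axis, rad, positive to the left (anticlockwise from above), zero where it stood at the start, range -1.7 to 1.7; light friction (about 1 N at the knob), stays where it is left.
- tip (a joint): Tip angle of the tray about its level hinge at the mouth, rad: 0 level on its stop, up to 1.1; grows as the knob end is raised, mouth staying in place. About 2 N at the knob lifts it; let go, it falls back level by its own weight. The rods start to slide only when it is tipped some 0.45 to 0.65 rad, so tip it to about 0.95.
- slot (a point): Centre of the slot in the blue bin's grey lid, on top of the lid, 95 mm above the bench, 123 mm from the pivot axis. Slot 80 mm long (x, straight away from the pivot axis), 42 mm wide (y); z up. Bin 152 x 100 mm; its inside runs from 42 mm behind to 104 mm beyond this point, 90 mm deep; far wall 56 mm high. It is fixed, at various angles round the pedestal.
- rod1: Steel rod, 8 mm thick and 100 mm long, origin at its centre, x along it; starts lying lengthwise in the tray, one of three side by side.
- rod2: Second rod, the same as rod1.
- rod3: Third rod, the same as rod1.
- wrench: Steel open-ended wrench 150 mm long lying on the bench near the pedestal; to be left alone. Origin under its middle.
- ring: Steel ring, 84 mm across and 22 mm high, lying near the pedestal; to be left alone. Origin under its centre.
- jar: White jar, 56 mm across and 70 mm high, near the bin; to be left alone. Origin under its centre.
There are look-alikes about, which are no part of the job. What is shaped like the rod1 but green or orange is not meant.

How it is judged:
By the outcome, as a careful person would: the job done as asked, in the order asked, and still so for the second after the job is handed in, with the robot touching nothing.
It also fails if it takes over 56 s, if anything falls off the work surface, if the arm or the gripper's body presses on something with over 40 N, if the wrist force passes 120 N, or if a joint passes its speed limit or range.

## Robot

A 6-joint arm with a two-finger parallel gripper is mounted at the origin on the work surface. World frame = base frame: x ahead of the robot, y to its left, z up, the work surface at z = 0. Lengths are in m, angles in rad, forces in N, time in s.
With the tool pointing down it reaches from about 0.325 to 0.85 m from the base axis. Payload 4.4 kg.
Tool frame: the origin (TCP) lies midway between the tips of the shut fingers; the grasp point (between the pads) lies 19 mm behind it; z points along the fingers, y is the direction in which the jaws open and shut (so a half turn about z gives the same grasp; the last joint's range is limited). The gripper opens to 94 mm and grips with 3 to 60 N. Pads are 16 mm wide; open, the fingers measure 119 mm over their backs; the gripper's body (75 mm by 177 mm) begins 78 mm behind the grasp point.
Start: joints at [-0.15, 0.207, 1.542, -0, 1.393, -0.15], TCP at [0.575, -0, 0.205] pointing down, gripper open.
Joint ranges: [-2.73, 2.73], [-0.86, 2.22], [0.23, 2.46], [-1.11, 4.25], [0.08, 2.63], [-2.82, 2.82]. Speed limits (rad/s): [2.79, 2.79, 3.14, 3.14, 3.14, 3.14].

## Interface

Orientations are given as [roll, pitch, yaw] about the fixed x, y, z axes, in that order (R = Rz(yaw) Ry(pitch) Rx(roll)).
In Python, from station import manip gives the robot as it stands. The module is installed in compiled form; this text tells all that it offers.
- The arm moves only by the tool carry_out, never from a script. Its argument "series" is a list that holds one entry, the list of rows, each a list of 7 numbers: the finger opening in m, from 0 to 0.094, then the shift along the tool's x, y, z in m, then the turn, a rotation vector about the tool's x, y, z in rad. In form: [[[claw, x, y, z, wx, wy, wz], ...]]. A call has 1 to 8 rows; each row shifts and turns the commanded pose from where the row before left it, along the tool's axes as they then stand; what a row does not reach is not made up. A row lasts 1/10 s, in which the tool goes at most 50 mm and 8.59 degrees, less where a joint would pass 70% of its speed; a pose out of reach is approached as far as the arm can. A call with a gripper value outside its range is refused whole. The fingers move at their own pace and stop on an object; "newtons" is the grip in N (left out, the last holds). Time passes only in rows, so rows that do not move let the fingers close. It gives the time, the measured TCP pose, the force and the opening at its end, in the units of the state.
- manip.sense(): the state, without advancing time (a new reading comes with each control period).
- manip.read_camera(name): name is "scene" or "side" or "wrist"; returns a dict with "img" (400x640x3 uint8, red, green, blue), "vertical_fov" (degrees; the focal length in pixels is half the picture's height over the tangent of half this angle, whatever the lens; pixels are square), "cx", "cy" (the principal point, pixels), "dist_coeffs" ([k1, k2, p1, p2, k3] as OpenCV has them; the pictures are not rectified), "xyz" and "orientation" of the camera in the world. Camera axes: x right, y down, z forward; pixel columns grow to the right and rows downward; lengths in m; the calibration is good to about 2 mm. A picture is of the moment at which its call begins. There is no depth.
- manip.close_job(): hands the job in, once; it reports no verdict.
Trained networks look in a picture, given as the dict that the camera call returned (one of the last four; its "shot" number tells which), for a name from the list of things; names that differ only in an ending like _2 or _b are one class to them, and where a whole thing is asked for, a point or a joint stands for the part that bears it (a point fixed in the world has none). Each returns a list of dicts, best first, with "confidence" (0 to 1); they miss things now and then, are a little off and sometimes report something else, mostly with a low value. They report only what shows in the picture. A call takes as long as a camera call. They do not tell look-alikes from the thing itself.
- manip.silhouettes(picture, query): "mask" (400x640 bool, what is visible of it) and "rect" ([left, top, right, bottom] in pixels, round what is visible of it).
The state is a dict: "t": time; "joint_positions": joint angles; "joint_velocities": joint speeds; "joint_efforts": joint torques, N m; "tcp_pos": TCP position; "eef_rot": TCP orientation; "ft_force": force on the tool from outside, world axes, zero at the start; "torque": the same for the moment, N m; "finger_gap": finger opening in m.
Only numpy, scipy, OpenCV 4.12 (cv2) and the standard library are available. Lean on these libraries where they do the work, as an engineer would, in place of code of your own. Each camera call takes 0.05 s, during which the arm holds its last target.

## Working session

There is one attempt and no reset: what is moved stays moved. The work goes in short steps, Python scripts to look and compute and a tool call to move; the robot and the scene stay as the last step left them, time stands still between calls to the robot, and variables do not carry over. Pictures are saved under pics/ and viewed, and the job is handed in when it is done.

Besides the shell and the picture viewer there is one more tool, called in YAML: its name, and indented under it one key for each argument. carry_out: Moves the arm, as the interface text tells. Its arguments: {"type":"object","properties":{"series":{"type":"array"},"newtons":{"type":"number"}},"required":["series"]}

```bash
mkdir -p pics; cat > h.py <<'E'
import numpy as np, cv2
from scipy.spatial.transform import Rotation as R
from station import manip
def K(p):
    f=200/np.tan(np.radians(p["vertical_fov"])/2)
    return np.array([[f,0,p["cx"]],[0,f,p["cy"]],[0,0,1.]])
def pose(p):
    o=np.array(p["orientation"])
    Rm=o if o.shape==(3,3) else R.from_euler('xyz',o).as_matrix()
    return Rm,np.array(p["xyz"])
def ray_z(p,uv,z):
    Rm,c=pose(p)
    n=cv2.undistortPoints(np.array(uv,float).reshape(-1,1,2),K(p),np.array(p["dist_coeffs"]))[:,0]
    d=np.c_[n,np.ones(len(n))]@Rm.T
    return c+d*((z-c[2])/d[:,2])[:,None]
def proj(p,X):
    Rm,c=pose(p); X=np.array(X,float).reshape(-1,3)
    Y=(X-c)@Rm
    return cv2.projectPoints(Y.reshape(-1,1,3),np.zeros(3),np.zeros(3),K(p),np.array(p["dist_coeffs"]))[0][:,0]
def save(p,n,img=None): cv2.imwrite("pics/"+n+".png",cv2.cvtColor(p["img"] if img is None else img,cv2.COLOR_RGB2BGR))
E
python3 - <<'E'
from h import *
print(manip.sense())
for n in("scene","side"):
    p=manip.read_camera(n); save(p,n+"0"); print(n,p["xyz"],p["orientation"],p["vertical_fov"],p["dist_coeffs"])
    for q in("knob","slot","pivot","rod1","wrench","ring","jar","mouth"):
        try:
            for d in manip.silhouettes(p,q)[:4]:
                m=d["mask"]; ys,xs=np.nonzero(m); print(q,round(d["confidence"],2),d["rect"],xs.mean().round(1),ys.mean().round(1))
        except Exception as e: print(q,e)
E
```

```text
{'t': 0.0, 'joint_positions': array([-1.50497161e-01,  2.07417685e-01,  1.54290772e+00,  1.30842704e-05,
        1.39348947e+00, -1.50532371e-01]), 'joint_velocities': array([-7.28216854e-04, -1.83332084e-04,  5.73736257e-04,  8.28139099e-04,
        1.08640886e-03,  9.37479135e-05]), 'joint_efforts': array([-8.39226868e-05, -3.70882022e+01, -2.81415099e+01,  6.96549774e-02,
        3.60915181e-02, -1.71865345e-04]), 'tcp_pos': array([5.74215070e-01, 1.13800262e-04, 2.04314051e-01]), 'eef_rot': array([-3.13939750e+00, -3.45981751e-04,  1.57082884e+00]), 'ft_force': array([ 0.63250021,  0.32710234, -1.08868549]), 'torque': array([-0.00851319,  0.01300512, -0.02483062]), 'finger_gap': 0.0937837810779088}
scene [0.87489469 0.34529448 0.62257998] [-2.45556912  0.01470071  2.44254896] 57.97453422317094 [-0.00634448  0.          0.          0.          0.        ]
knob 0.71 [296.9, 196.7, 417.4, 226.8] 349.3 210.3
slot 0.72 [216.7, 227.0, 353.4, 341.0] 275.2 278.4
pivot 0.83 [292.7, 194.3, 419.7, 231.0] 343.5 211.7
rod1 0.87 [323.0, 339.8, 345.1, 399.8] 332.1 368.6
rod1 0.6 [312.2, 208.4, 
[... 247 characters left out ...]
.0, 193.6, 419.8, 224.5] 348.1 210.1
side [ 0.42372852 -0.51652256  0.50214274] [-2.17738657 -0.00511275 -0.31357205] 55.31989026462429 [0.0024023 0.        0.        0.        0.       ]
knob 0.76 [249.9, 162.3, 351.4, 201.3] 305.6 181.4
knob 0.22 [242.3, 275.9, 297.3, 348.1] 268.5 312.0
slot 0.77 [295.2, 168.3, 430.1, 239.0] 377.7 204.9
pivot 0.76 [247.2, 156.6, 353.7, 216.1] 309.8 185.6
rod1 0.69 [287.3, 173.6, 332.0, 189.5] 313.0 181.8
rod1 0.66 [226.6, 235.6, 242.9, 265.3] 234.1 251.7
wrench 0.69 [242.9, 274.8, 296.0, 348.0] 270.1 313.6
ring 0.73 [271.8, 179.5, 293.9, 195.0] 280.4 188.5
jar 0.93 [333.4, 275.9, 371.1, 326.9] 351.5 301.6
mouth 0.74 [251.3, 157.7, 349.8, 204.0] 304.3 181.0
```

View pics/scene0.png

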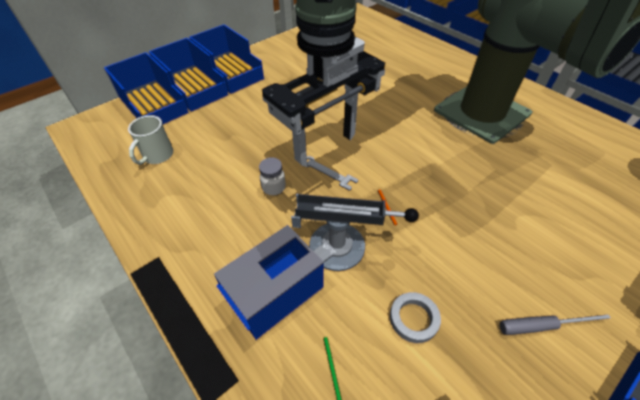

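View pics/side0.png

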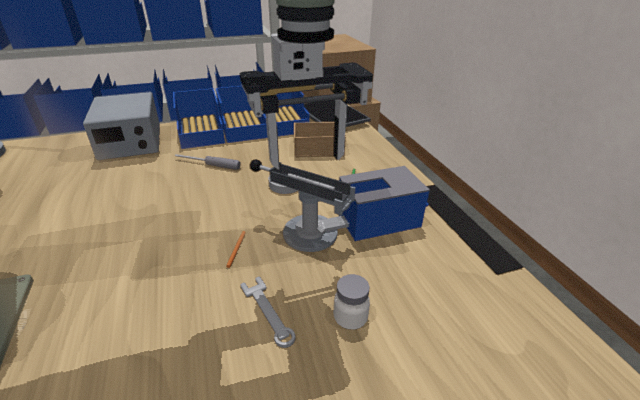

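The scene view shows the knob at about (411,215), the pedestal disc at about (337,250), the slot at about (285,262), the ring at (415,318), the wrench at (330,173) and the jar at (272,177). In the side view the knob is at about (256,165). The green rod at (332,368) and the orange one at (389,208) are look-alikes; the three steel rods lie in the tray. Next I'll measure these points.

```bash
python3 - <<'E'
from h import *
a=manip.read_camera("scene"); b=manip.read_camera("side")
def crop(p,x0,y0,x1,y1,n,s=5):
    c=cv2.resize(p["img"][y0:y1,x0:x1],None,fx=s,fy=s,interpolation=cv2.INTER_CUBIC); save(p,n,c)
crop(a,205,185,430,345,"cs",3.5)
crop(b,235,145,435,255,"cb",4)
print("knob scene",ray_z(a,[(411,215)],.125),"side",ray_z(b,[(256,165.5)],.125))
print("disc scene",ray_z(a,[(337,249)],.01), ray_z(b,[(310,233)],.01))
E
```

```text
knob scene [[0.51306773 0.1569192  0.125     ]] side [[0.51540084 0.15253219 0.125     ]]
disc scene [[0.60517782 0.07383469 0.01      ]] [[0.5964263  0.05194905 0.01      ]]
```

View pics/cs.png

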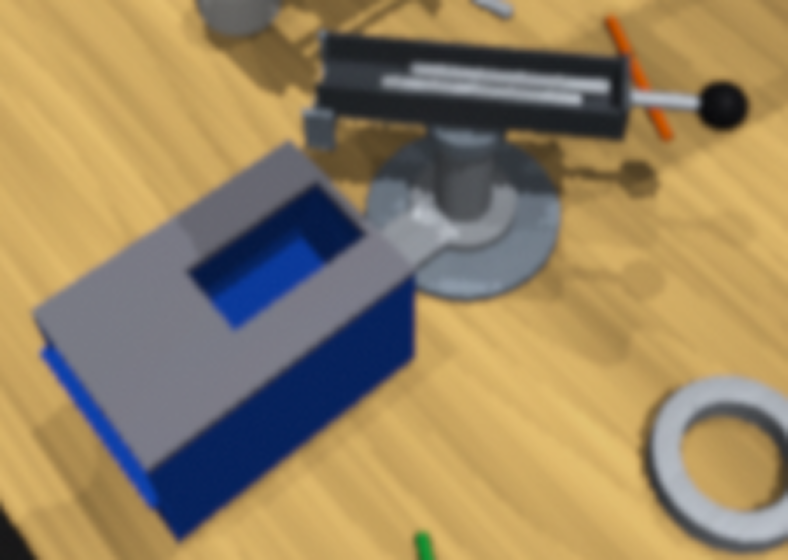

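View pics/cb.png

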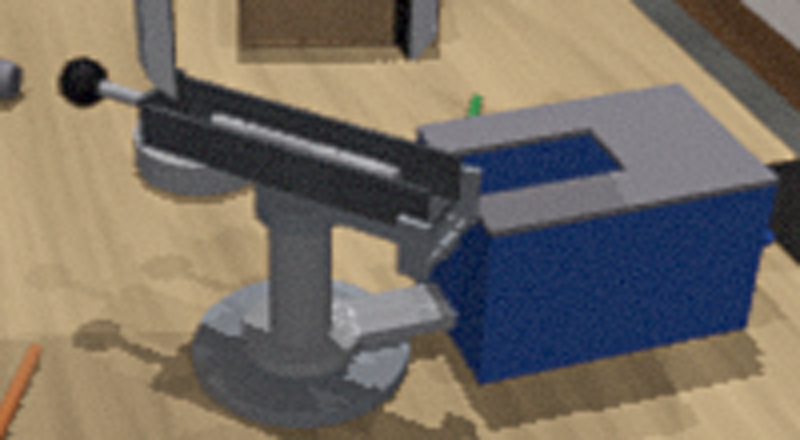

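```bash
python3 - <<'E'
from h import *
a=manip.read_camera("scene"); b=manip.read_camera("side")
S=lambda l:[(x/3.5+205,y/3.5+185) for x,y in l]
B=lambda l:[(x/4+235,y/4+145) for x,y in l]
s=ray_z(a,S([(316,183),(366,235),(236,328),(188,270)]),.095); print(s.round(4), s.mean(0))
near=(s[0]+s[1])/2; far=(s[2]+s[3])/2; print("len",np.linalg.norm(far-near),"wid",np.linalg.norm(s[0]-s[1]),np.linalg.norm(s[2]-s[3]),"dir",np.degrees(np.arctan2(*(far-near)[1::-1])))
u=(far-near)/np.linalg.norm(far-near); print("pivot from slot",s.mean(0)-.123*u)
o=ray_z(a,S([(35,313),(293,142),(415,272),(150,470)]),.095);print("lid",o.round(4),o.mean(0))
print("lid side", ray_z(b,B([(418,128),(680,85),(775,182),(490,235)]),.095).round(4))
print("disc",ray_z(a,S([(463,213)]),.01),ray_z(b,B([(301,352)]),.01))
k=ray_z(a,S([(722,105)]),.125),ray_z(b,B([(83,82)]),.125);print("knob",k)
# tray mouth/wall tops z=.135 scene
t=ray_z(a,S([(323,33),(321,85),(627,57),(625,112)]),.135);print("tray top",t.round(4))
c=manip.silhouettes(a,"ring")[0]["mask"];ys,xs=np.nonzero(c);print("ring",ray_z(a,[(xs.mean(),ys.mean())],.011))
print("wrench",ray_z(b,B([(0,0)]),0)*0+ray_z(b,[(252,285),(285,340),(351,322)],0))
print("jar",ray_z(b,[(351,322)],.0))
E
```

```text
[[0.682  0.0462 0.095 ]
 [0.6821 0.0859 0.095 ]
 [0.7593 0.0854 0.095 ]
 [0.7589 0.0457 0.095 ]] [0.72056255 0.06577764 0.095     ]
len 0.07703168926863932 wid 0.039652466386312375 0.03971981902643825 dir -0.38657318377445454
pivot from slot [0.59756535 0.06660752 0.095     ]
lid [[0.8262 0.0181 0.095 ]
 [0.6754 0.0186 0.095 ]
 [0.6774 0.1168 0.095 ]
 [0.8265 0.1161 0.095 ]] [0.75139275 0.06739547 0.095     ]
lid side [[0.6773 0.1071 0.095 ]
 [0.8277 0.1064 0.095 ]
 [0.8253 0.0074 0.095 ]
 [0.6752 0.0079 0.095 ]]
disc [[0.59983194 0.06877006 0.01      ]] [[0.59690616 0.05179671 0.01      ]]
knob (array([[0.51269576, 0.15723917, 0.125     ]]), array([[0.5149262 , 0.15268131, 0.125     ]]))
tray top [[ 0.6377 -0.0009  0.135 ]
 [ 0.6592  0.025   0.135 ]
 [ 0.5326  0.1105  0.135 ]
 [ 0.5585  0.1335  0.135 ]]
ring [[0.59672969 0.26501836 0.011     ]]
wrench [[ 0.46156313 -0.04143028  0.        ]
 [ 0.48959462 -0.16627081  0.        ]
 [ 0.59696945 -0.1663248   0.        ]]
jar [[ 0.59696945 -0.1663248   0.        ]]
```

Scene and side disagree by about 10 mm in y, so I'll use the wrist camera and the known gripper pose to decide between them.

```bash
python3 - <<'E'
from h import *
w=manip.read_camera("wrist"); save(w,"w0"); print(w["xyz"],w["orientation"],w["vertical_fov"],w["dist_coeffs"],w["cx"],w["cy"])
for n in("scene","side"):
    p=manip.read_camera(n); print(n,p["cx"],p["cy"])
    t=manip.sense()["tcp_pos"]; im=p["img"].copy()
    for dy in(-.05,.05):
        for q in proj(p,[t+[dy,0,0],t+[0,dy,0]]): cv2.circle(im,tuple(int(v) for v in q),2,(255,0,0),-1)
    c=cv2.resize(im[60:260,220:440],None,fx=3,fy=3); save(p,n+"g",c[:600])
E
```

```text
[0.57398002 0.08205196 0.38557994] [ 2.85936554e+00 -1.21797811e-04  7.25216010e-04] 65.3791127971817 [-0.01927423  0.          0.          0.          0.        ] 320.17170668275094 199.58058640026016
scene 316.41859654627785 202.2465204432881
side 316.7471769716166 200.40060308727888
```

View pics/w0.png

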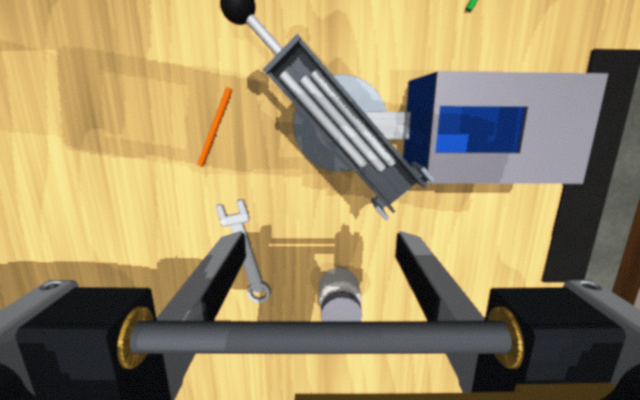

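View pics/sceneg.png

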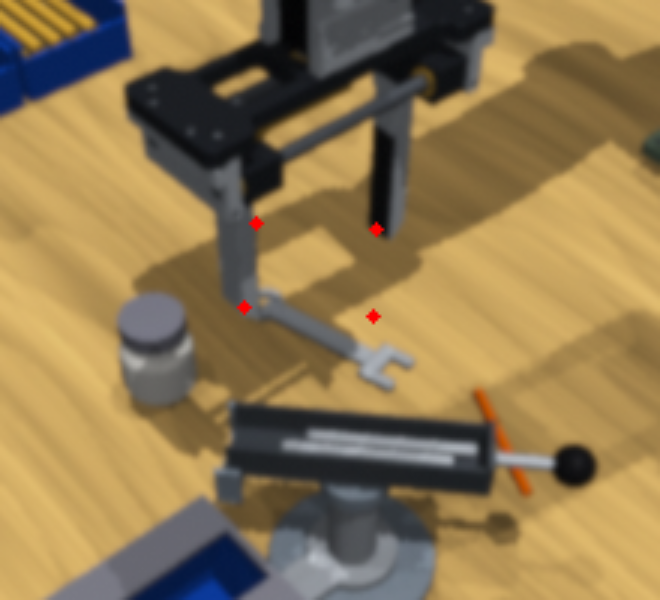

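View pics/sideg.png

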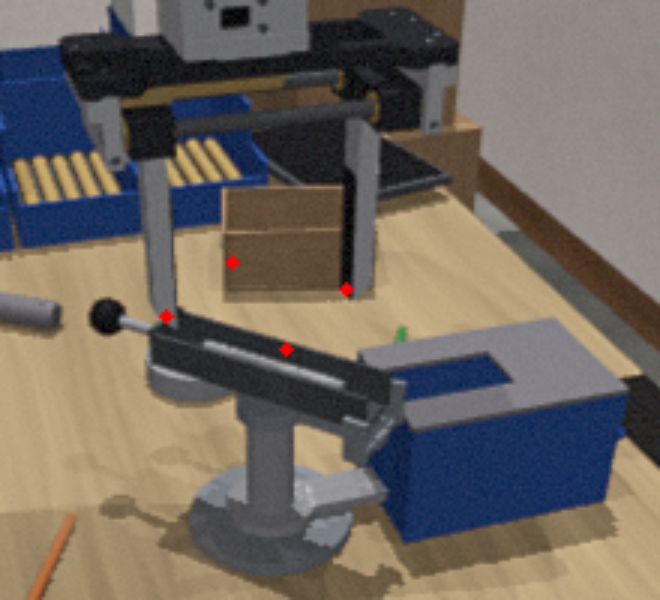

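```bash
python3 - <<'E'
from h import *
w=manip.read_camera("wrist")
print("knob",ray_z(w,[(238,8)],.125))
s=ray_z(w,[(440,106),(527,107),(521,154),(437,153)],.095);print(s.round(4),s.mean(0))
l=ray_z(w,[(437,72),(608,73),(584,185),(431,184)],.095);print("lid",l.round(4),l.mean(0))
print("disc",ray_z(w,[(340,122)],.01), "mouth fork",ray_z(w,[(403,193)],.115))
print("tray",ray_z(w,[(300,37),(265,75),(416,167),(386,205)],.135))
E
```

```text
knob [[0.51279145 0.15493244 0.125     ]]
[[0.6815 0.0853 0.095 ]
 [0.7607 0.0849 0.095 ]
 [0.7626 0.0425 0.095 ]
 [0.6831 0.0431 0.095 ]] [0.72196618 0.06395032 0.095     ]
lid [[0.6759 0.1138 0.095 ]
 [0.8286 0.1146 0.095 ]
 [0.8304 0.0127 0.095 ]
 [0.6804 0.0134 0.095 ]] [0.75383352 0.0636229  0.095     ]
disc [[0.59726619 0.06780686 0.01      ]] mouth fork [[0.648585   0.00981027 0.115     ]]
tray [[0.55923575 0.13304956 0.135     ]
 [0.53246513 0.10699514 0.135     ]
 [0.65206003 0.03706547 0.135     ]
 [0.62950136 0.00468006 0.135     ]]
```

Taking the wrist and scene views together:
- **Pivot:** about (0.599, 0.065).
- **Knob:** about (0.513, 0.155), 124 mm from the pivot where 125 is stated.
- **Tray:** points at about -46°.
- **Slot:** about (0.721, 0.065), direction about 0°, 122 mm from the pivot where 123 is stated.

The tray therefore has to swing about +46°. I'll move over the knob with the jaws set across the stem.

carry_out:
  series:
    - [[0.094, 0.039, -0.015, 0, 0, 0, 0], [0.094, 0.039, -0.015, 0, 0, 0, 0], [0.094, 0.039, -0.015, 0, 0, 0, 0], [0.094, 0.039, -0.016, 0, 0, 0, 0], [0.094, 0, 0, 0, 0, 0, -0.128], [0.094, 0, 0, 0, 0, 0, -0.128], [0.094, 0, 0, 0, 0, 0, -0.128], [0.094, 0, 0, 0, 0, 0, -0.128]]
  newtons: 12

```text
t: 2.15
tcp_pos: [0.5139, 0.1563, 0.2055]
eef_rot: [3.141, 0.0, 2.089]
ft_force: [0.2, 0.1, 0.1]
finger_gap: 0.0941
```

carry_out:
  series:
    - [[0.094, 0, 0, 0, 0, 0, -0.128], [0.094, 0, 0, 0, 0, 0, -0.128], [0.094, 0, 0, 0, 0, 0, 0], [0.094, 0, 0, 0, 0, 0, 0]]

```text
t: 2.55
tcp_pos: [0.514, 0.156, 0.2055]
eef_rot: [3.141, 0.0, 2.336]
ft_force: [-0.3, 1.2, 0.7]
finger_gap: 0.0939
```

```bash
python3 - <<'E'
from h import *
s=manip.sense(); print(s["t"],s["tcp_pos"],s["eef_rot"],s["joint_positions"],s["ft_force"])
w=manip.read_camera("wrist"); im=w["img"].copy()
for q in proj(w,[[.513,.155,.125],[.599,.065,.135],[.721,.065,.095],s["tcp_pos"]]): cv2.circle(im,tuple(int(v) for v in q),3,(255,0,0),-1)
save(w,"w1",im)
Rm=R.from_euler('xyz',s["eef_rot"]).as_matrix()
print(Rm.round(3),"need",Rm.T@(np.array([.513,.155,.106])-s["tcp_pos"]))
E
```

```text
2.55 [0.51403217 0.1559799  0.20548688] [3.14149040e+00 7.04632403e-05 2.33610204e+00] [ 1.33445600e-01  1.26339313e-01  1.63443836e+00  3.60227372e-06
  1.38069085e+00 -6.31860795e-01] [-0.32916392  1.22929906  0.70819755]
[[-0.693  0.721  0.   ]
 [ 0.721  0.693  0.   ]
 [-0.     0.    -1.   ]] need [ 1.53806587e-05 -1.43337604e-03  9.94867309e-02]
```

View pics/w1.png

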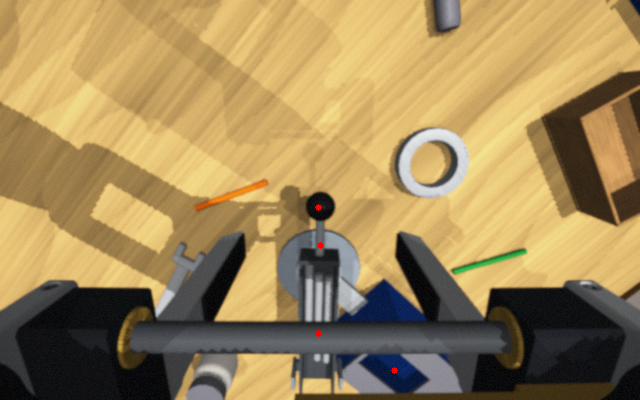

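The wrist view shows the knob at (320,207), on the predicted point and centred between the fingers, with the tray running straight away from it. I'll go down and close.

carry_out:
  series:
    - [[0.094, 0, -0.001, 0.025, 0, 0, 0], [0.094, 0, 0, 0.025, 0, 0, 0], [0.094, 0, 0, 0.025, 0, 0, 0], [0.094, 0, 0, 0.0245, 0, 0, 0], [0.02, 0, 0, 0, 0, 0, 0], [0.02, 0, 0, 0, 0, 0, 0], [0.02, 0, 0, 0, 0, 0, 0], [0.02, 0, 0, 0, 0, 0, 0]]
  newtons: 12

```text
t: 3.4
tcp_pos: [0.5147, 0.1555, 0.1078]
eef_rot: [3.139, 0.002, 2.338]
ft_force: [0.2, -0.3, 0.5]
finger_gap: 0.0655
```

carry_out:
  series:
    - [[0.02, 0, 0, 0, 0, 0, 0], [0.02, 0, 0, 0, 0, 0, 0], [0.02, 0, 0, 0, 0, 0, 0]]

```text
t: 3.7
tcp_pos: [0.5135, 0.1553, 0.1063]
eef_rot: [3.141, 0.0, 2.339]
ft_force: [0.4, 0.6, 1.0]
finger_gap: 0.0415
```

```bash
python3 - <<'E'
from h import *
s=manip.sense(); print(s["t"],s["tcp_pos"],s["eef_rot"],s["finger_gap"],s["ft_force"])
w=manip.read_camera("wrist"); save(w,"w2")
p=manip.read_camera("side"); save(p,"s2")
# arc rows in tool axes
piv=np.array([.599,.065]); pos=s["tcp_pos"][:2].copy(); yaw=s["eef_rot"][2]
v=pos-piv; a0=np.arctan2(v[1],v[0]); r=np.hypot(*v); print("r",r,"ang",np.degrees(a0))
n=10; da=(np.pi-a0)/n
th=yaw
for i in range(1,3):
    a=a0+da*i; q=piv+r*np.array([np.cos(a),np.sin(a)]); d=q-pos
    ex=np.array([np.cos(th),np.sin(th)]); ey=np.array([np.sin(th),-np.cos(th)])
    print("step",d@ex,d@ey,"wz",-da); pos=q; th+=da
E
```

```text
3.7 [0.51348282 0.15532138 0.10634013] [3.14107292e+00 3.98681889e-04 2.33872600e+00] 0.0415200985621443 [0.378194   0.59419095 1.01823615]
r 0.12438303990057406 ang 133.434974485008
step -0.000311107141502485 -0.010101199931901275 wz -0.08127130115117782
step -0.00031110714150246234 -0.010101199931901344 wz -0.08127130115117782
```

View pics/s2.png

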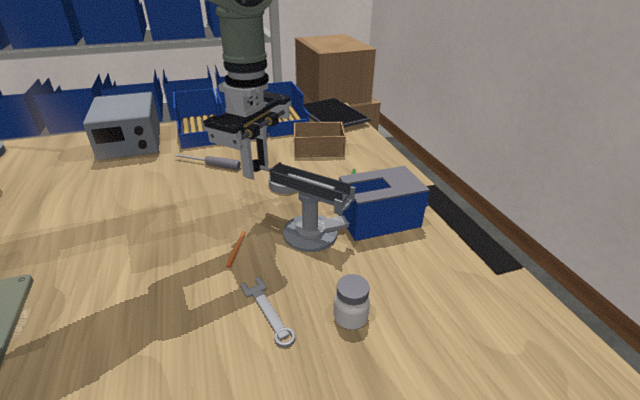

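The fingers are straddling the knob but are still closing (41 mm). I'll finish closing and check.

carry_out:
  series:
    - [[0.02, 0, 0, 0, 0, 0, 0], [0.02, 0, 0, 0, 0, 0, 0], [0.02, 0, 0, 0, 0, 0, 0], [0.02, 0, 0, 0, 0, 0, 0]]

```text
t: 4.2
tcp_pos: [0.5133, 0.1554, 0.1059]
eef_rot: [3.141, -0.0, 2.339]
ft_force: [-0.6, 0.7, 0.1]
finger_gap: 0.025
```

The gap is 25 mm on a 26 mm ball, so it's held. Now the swing along the arc.

carry_out:
  series:
    - [[0.02, -0.00016, -0.0063, 0, 0, 0, -0.0508], [0.02, -0.00016, -0.0063, 0, 0, 0, -0.0508], [0.02, -0.00016, -0.0063, 0, 0, 0, -0.0508], [0.02, -0.00016, -0.0063, 0, 0, 0, -0.0508], [0.02, -0.00016, -0.0063, 0, 0, 0, -0.0508], [0.02, -0.00016, -0.0063, 0, 0, 0, -0.0508], [0.02, -0.00016, -0.0063, 0, 0, 0, -0.0508], [0.02, -0.00016, -0.0063, 0, 0, 0, -0.0508]]

```text
t: 5.0
tcp_pos: [0.4842, 0.1143, 0.1059]
eef_rot: [3.141, -0.002, 2.747]
ft_force: [-0.6, 1.5, 1.3]
finger_gap: 0.0249
```

carry_out:
  series:
    - [[0.02, -0.00016, -0.0063, 0, 0, 0, -0.0508], [0.02, -0.00016, -0.0063, 0, 0, 0, -0.0508], [0.02, -0.00016, -0.0063, 0, 0, 0, -0.0508], [0.02, -0.00016, -0.0063, 0, 0, 0, -0.0508], [0.02, -0.00016, -0.0063, 0, 0, 0, -0.0508], [0.02, -0.00016, -0.0063, 0, 0, 0, -0.0508], [0.02, -0.00016, -0.0063, 0, 0, 0, -0.0508], [0.02, -0.00016, -0.0063, 0, 0, 0, -0.0508]]

```text
t: 5.8
tcp_pos: [0.4737, 0.065, 0.1058]
eef_rot: [3.141, -0.004, -3.129]
ft_force: [-4.3, 1.2, 3.3]
finger_gap: 0.025
```

carry_out:
  series:
    - [[0.02, 0, 0, 0, 0, 0, 0], [0.02, 0, 0, 0, 0, 0, 0]]

```text
t: 6.0
tcp_pos: [0.4738, 0.0647, 0.1058]
eef_rot: [-3.141, -0.004, -3.133]
ft_force: [-5.9, 0.1, 3.9]
finger_gap: 0.0253
```

```bash
python3 - <<'E'
from h import *
s=manip.sense(); print(s["t"],s["tcp_pos"],s["eef_rot"],s["finger_gap"],s["ft_force"],s["joint_positions"])
for n in("wrist","scene","side"):
    p=manip.read_camera(n); im=p["img"].copy()
    if n=="wrist":
        save(p,"w3",im)
    else: save(p,n+"3",cv2.resize(im[130:350,200:440],None,fx=2.7,fy=2.7,interpolation=cv2.INTER_CUBIC))
E
```

```text
6.0 [0.473771   0.06465155 0.10579704] [-3.14118166 -0.00373252 -3.13279085] 0.025286622812592197 [-5.89093767  0.11129144  3.90421766] [-4.51961144e-02  1.14674753e-01  1.87001483e+00 -6.67186984e-04
  1.16060805e+00 -1.62452782e+00]
```

View pics/w3.png

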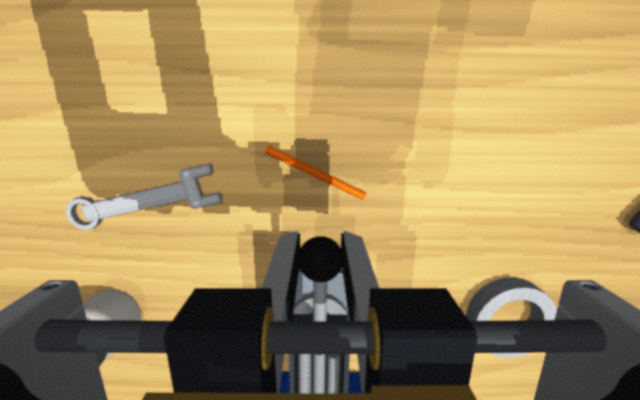

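View pics/scene3.png

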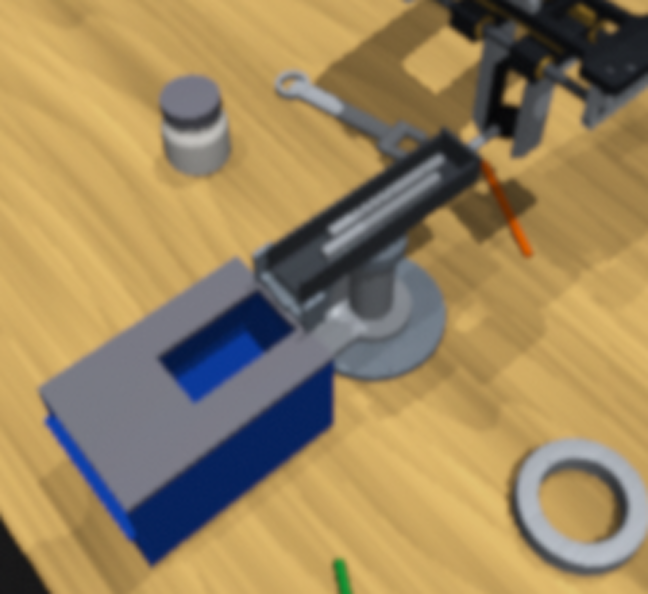

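View pics/side3.png

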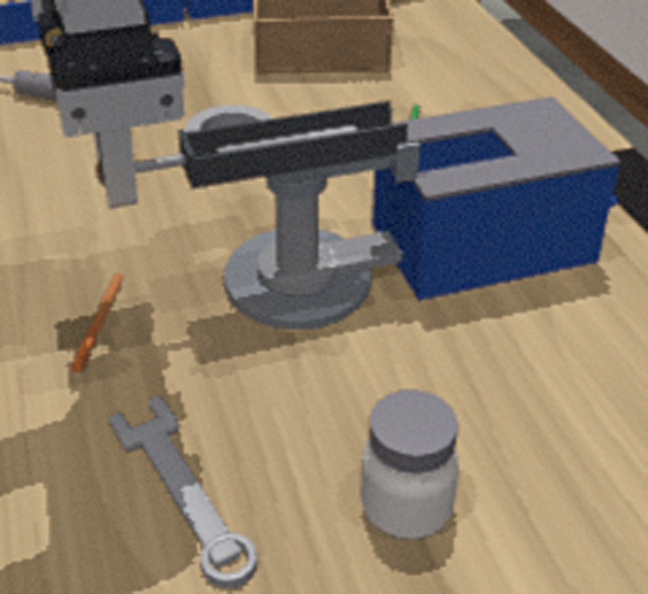

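```bash
python3 - <<'E'
from h import *
p=manip.read_camera("scene"); c=cv2.resize(p["img"][170:290,210:390],None,fx=4.4,fy=4.4,interpolation=cv2.INTER_CUBIC); save(p,"sc4",c)
w=manip.read_camera("wrist"); save(w,"w4",cv2.resize(w["img"][230:400,240:400],None,fx=3.5,fy=3.5,interpolation=cv2.INTER_CUBIC))
E
```

```text
(no output)
```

View pics/sc4.png

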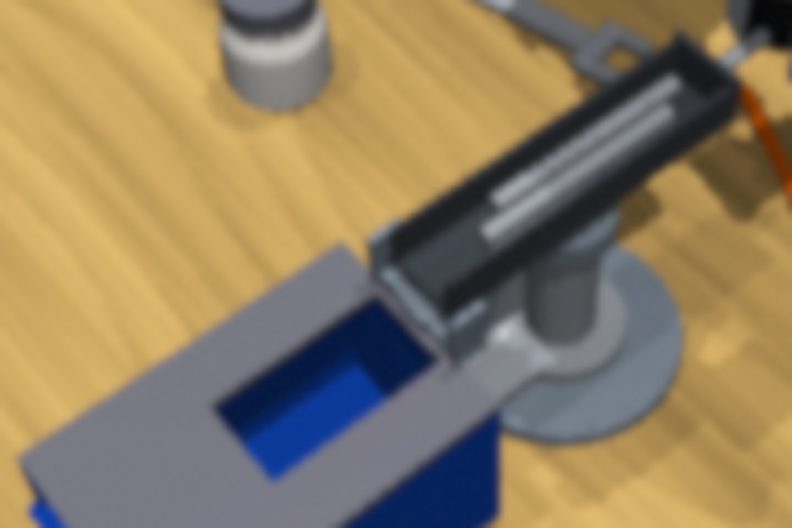

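View pics/w4.png

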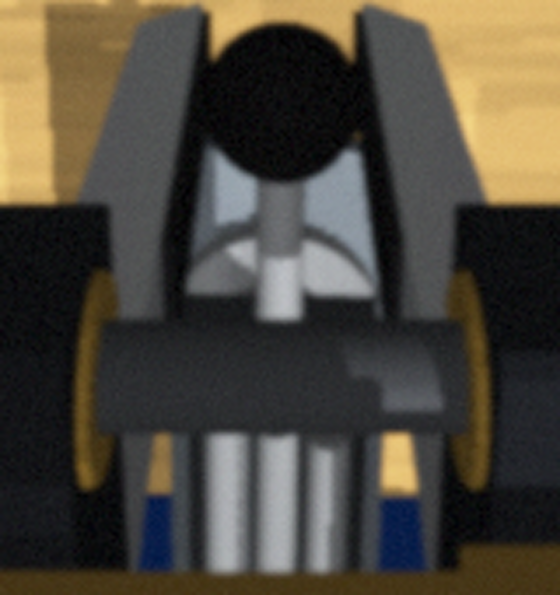

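```bash
python3 - <<'E'
from h import *
p=manip.read_camera("scene"); S=lambda l:[(x/4.4+210,y/4.4+170) for x,y in l]
def d(a,b): return np.degrees(np.arctan2(b[1]-a[1],b[0]-a[0]))
t=ray_z(p,S([(682,35),(392,238),(742,90),(448,293)]),.135);print(t.round(4),d(t[0],t[1]),d(t[2],t[3]))
s=ray_z(p,S([(215,405),(375,300),(433,358),(275,478)]),.095);print(s.round(4),d(s[1],s[0]),d(s[2],s[3]))
l=ray_z(p,S([(25,460),(343,245)]),.095);print(d(l[1],l[0]))
r=ray_z(p,S([(680,80),(495,200),(672,112),(487,235)]),.123);print(r.round(4),d(r[0],r[1]),d(r[2],r[3]))
E
```

```text
[[0.5184 0.0493 0.135 ]
 [0.6756 0.0522 0.135 ]
 [0.5217 0.0869 0.135 ]
 [0.6754 0.0853 0.135 ]] 1.0899663668374335 -0.5904709577790931
[[0.7586 0.0457 0.095 ]
 [0.6832 0.0476 0.095 ]
 [0.6826 0.0834 0.095 ]
 [0.7591 0.0853 0.095 ]] -1.4882838724781289 1.4619740727777628
0.4369221049182495
[[0.5285 0.0597 0.123 ]
 [0.6284 0.057  0.123 ]
 [0.5435 0.0701 0.123 ]
 [0.6418 0.0679 0.123 ]] -1.5376611394265591 -1.2435416760946567
```

The scene view puts the tray heading at 0° ± 1° and the slot at 0°. Both axes lie at y ≈ 0.066–0.068, so the tray is aligned and all three rods are in it. Next I'll work out the tipping arc in tool axes.

```bash
python3 - <<'E'
import numpy as np
th=np.linspace(0,.96,17); x=-.2*np.cos(th)+.01*np.sin(th); z=.2*np.sin(th)+.01*np.cos(th)
for i in range(16): print(round(th[i+1],3),"tool x %.4f z %.4f"%(-(x[i+1]-x[i]),-(z[i+1]-z[i])))
E
```

```text
0.06 tool x -0.0010 z -0.0120
0.12 tool x -0.0017 z -0.0119
0.18 tool x -0.0024 z -0.0118
0.24 tool x -0.0031 z -0.0116
0.3 tool x -0.0038 z -0.0114
0.36 tool x -0.0045 z -0.0112
0.42 tool x -0.0051 z -0.0109
0.48 tool x -0.0058 z -0.0105
0.54 tool x -0.0064 z -0.0102
0.6 tool x -0.0070 z -0.0098
0.66 tool x -0.0076 z -0.0093
0.72 tool x -0.0081 z -0.0089
0.78 tool x -0.0086 z -0.0084
0.84 tool x -0.0091 z -0.0078
0.9 tool x -0.0096 z -0.0073
0.96 tool x -0.0100 z -0.0067
```

carry_out:
  series:
    - [[0.02, -0.001, 0, -0.012, 0, 0, 0], [0.02, -0.0017, 0, -0.0119, 0, 0, 0], [0.02, -0.0024, 0, -0.0118, 0, 0, 0], [0.02, -0.0031, 0, -0.0116, 0, 0, 0], [0.02, -0.0038, 0, -0.0114, 0, 0, 0], [0.02, -0.0045, 0, -0.0112, 0, 0, 0], [0.02, 0, 0, 0, 0, 0, 0]]
  newtons: 15

```text
t: 7.0
tcp_pos: [0.4935, 0.0649, 0.1785]
eef_rot: [-3.141, 0.003, -3.132]
ft_force: [-4.5, -1.0, 0.7]
finger_gap: 0.0249
```

```bash
python3 - <<'E'
from h import *
s=manip.sense(); print(s["t"],s["tcp_pos"],s["eef_rot"],s["finger_gap"],s["ft_force"],s["torque"])
p=manip.read_camera("side"); save(p,"side5",cv2.resize(p["img"][100:300,200:440],None,fx=2.7,fy=2.7,interpolation=cv2.INTER_CUBIC))
E
```

```text
7.0 [0.49353152 0.06487245 0.17846105] [-3.14130134e+00  3.02078615e-03 -3.13159990e+00] 0.02485678322253713 [-4.46838956 -0.96439131  0.65416167] [-0.06214467  0.72027138 -0.01593557]
```

View pics/side5.png

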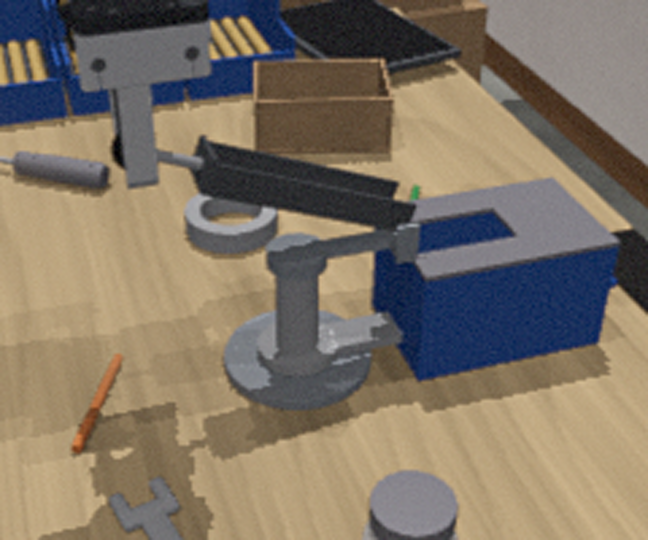

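It's tipping properly to about 0.36 rad, with the knob held and low forces. I'll continue to about 0.96.

carry_out:
  series:
    - [[0.02, -0.0051, 0, -0.0109, 0, 0, 0], [0.02, -0.0058, 0, -0.0105, 0, 0, 0], [0.02, -0.0064, 0, -0.0102, 0, 0, 0], [0.02, -0.007, 0, -0.0098, 0, 0, 0], [0.02, -0.0076, 0, -0.0093, 0, 0, 0]]

```text
t: 7.55
tcp_pos: [0.5252, 0.0651, 0.2279]
eef_rot: [-3.141, 0.002, -3.132]
ft_force: [1.0, -1.6, -3.1]
finger_gap: 0.0248
```

carry_out:
  series:
    - [[0.02, -0.0081, 0, -0.0089, 0, 0, 0], [0.02, -0.0086, 0, -0.0084, 0, 0, 0], [0.02, -0.0091, 0, -0.0078, 0, 0, 0], [0.02, -0.0096, 0, -0.0073, 0, 0, 0], [0.02, -0.01, 0, -0.0067, 0, 0, 0], [0.02, 0, 0, 0, 0, 0, 0], [0.02, 0, 0, 0, 0, 0, 0], [0.02, 0, 0, 0, 0, 0, 0]]

```text
t: 8.35
tcp_pos: [0.5688, 0.0651, 0.2656]
eef_rot: [-3.14, -0.001, -3.132]
ft_force: [-0.9, -4.6, -0.2]
finger_gap: 0.025
```

```bash
python3 - <<'E'
from h import *
s=manip.sense(); print(s["t"],s["tcp_pos"],s["eef_rot"],s["finger_gap"],s["ft_force"])
p=manip.read_camera("side"); save(p,"side6",cv2.resize(p["img"][60:260,200:440],None,fx=2.7,fy=2.7,interpolation=cv2.INTER_CUBIC))
p=manip.read_camera("scene"); save(p,"scene6",cv2.resize(p["img"][120:330,200:440],None,fx=2.7,fy=2.7,interpolation=cv2.INTER_CUBIC))
E
```

```text
8.35 [0.56881038 0.06507929 0.26558179] [-3.14032967e+00 -7.63543047e-04 -3.13193348e+00] 0.024965486005011143 [-0.8873725  -4.59119524 -0.17029612]
```

View pics/side6.png

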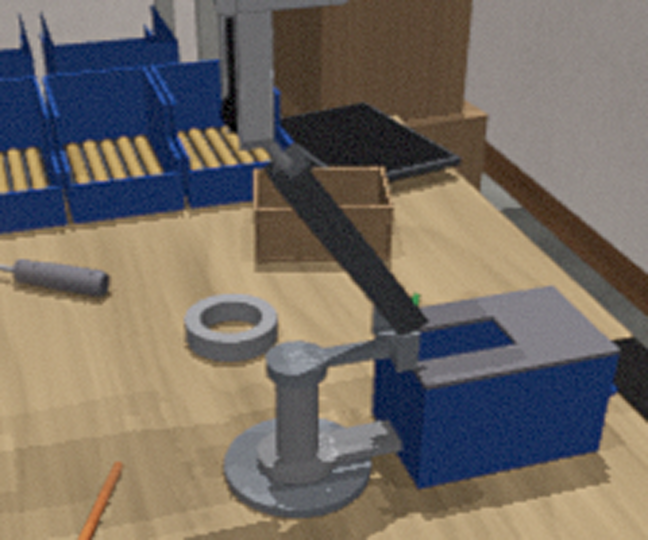

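View pics/scene6.png

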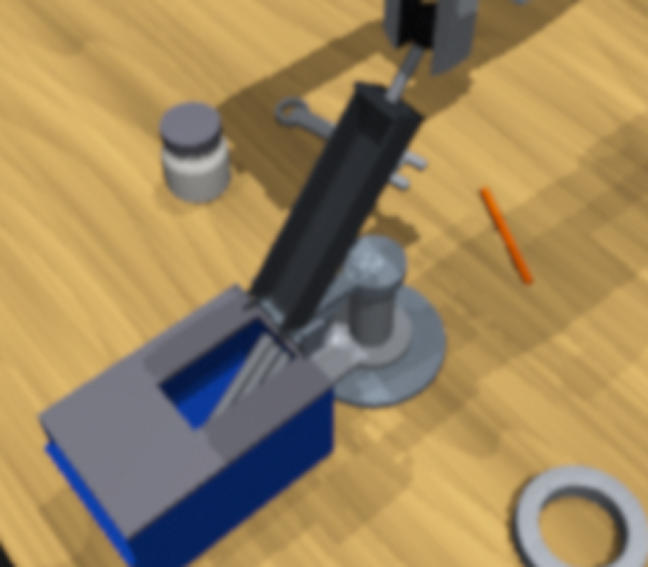

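The tray is empty and the rods are passing through the slot, at about (240,370) in the crop. I'll hold and look again.

carry_out:
  series:
    - [[0.02, 0, 0, 0, 0, 0, 0], [0.02, 0, 0, 0, 0, 0, 0], [0.02, 0, 0, 0, 0, 0, 0], [0.02, 0, 0, 0, 0, 0, 0], [0.02, 0, 0, 0, 0, 0, 0]]

```text
t: 8.95
tcp_pos: [0.5687, 0.0652, 0.2655]
eef_rot: [-3.14, -0.001, -3.132]
ft_force: [-0.8, -4.9, -0.5]
finger_gap: 0.0245
```

```bash
python3 - <<'E'
from h import *
s=manip.sense(); print(s["t"],s["tcp_pos"],s["ft_force"])
p=manip.read_camera("side"); save(p,"side7",cv2.resize(p["img"][160:240,320:440],None,fx=5,fy=5,interpolation=cv2.INTER_CUBIC))
p=manip.read_camera("scene"); save(p,"scene7",cv2.resize(p["img"][200:330,200:360],None,fx=4.5,fy=4.5,interpolation=cv2.INTER_CUBIC))
E
```

```text
8.95 [0.56873659 0.06518977 0.26552581] [-0.77034364 -4.94832161 -0.5300911 ]
```

View pics/side7.png

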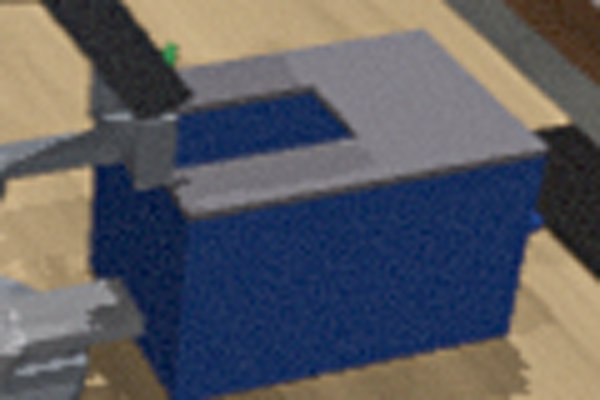

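View pics/scene7.png

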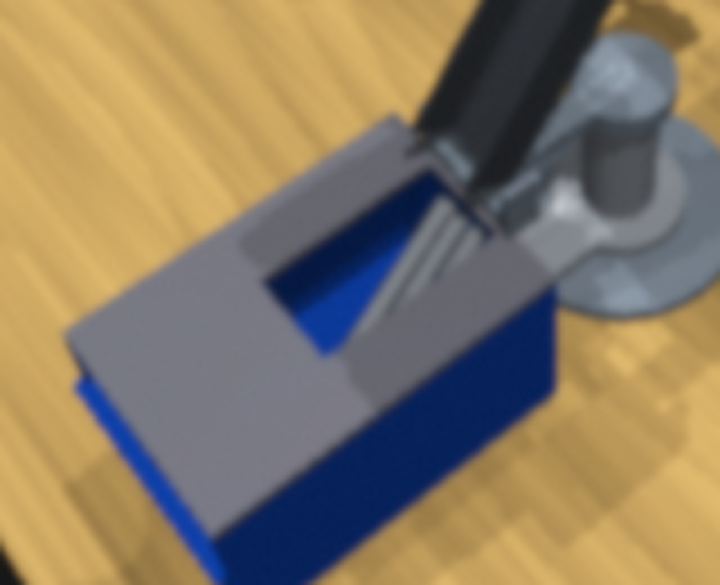

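All three rods are in the bin, leaning inside below the lid, and nothing sticks out in the side view. I'll lower along the same arc.

carry_out:
  series:
    - [[0.02, 0.01, 0, 0.0067, 0, 0, 0], [0.02, 0.0096, 0, 0.0073, 0, 0, 0], [0.02, 0.0091, 0, 0.0078, 0, 0, 0], [0.02, 0.0086, 0, 0.0084, 0, 0, 0], [0.02, 0.0081, 0, 0.0089, 0, 0, 0], [0.02, 0.0076, 0, 0.0093, 0, 0, 0], [0.02, 0.007, 0, 0.0098, 0, 0, 0], [0.02, 0.0064, 0, 0.0102, 0, 0, 0]]

```text
t: 9.85
tcp_pos: [0.5023, 0.0661, 0.1966]
eef_rot: [3.14, 0.001, -3.131]
ft_force: [1.5, 1.9, -1.7]
finger_gap: 0.0248
```

carry_out:
  series:
    - [[0.02, 0.0058, 0, 0.0105, 0, 0, 0], [0.02, 0.0051, 0, 0.0109, 0, 0, 0], [0.02, 0.0045, 0, 0.0112, 0, 0, 0], [0.02, 0.0038, 0, 0.0114, 0, 0, 0], [0.02, 0.0031, 0, 0.0116, 0, 0, 0], [0.02, 0.0024, 0, 0.0118, 0, 0, 0], [0.02, 0.0017, 0, 0.0119, 0, 0, 0]]

```text
t: 10.55
tcp_pos: [0.4763, 0.0647, 0.117]
eef_rot: [-3.142, 0.0, -3.132]
ft_force: [0.7, 1.1, -0.9]
finger_gap: 0.0249
```

carry_out:
  series:
    - [[0.02, 0.0005, 0, 0.006, 0, 0, 0], [0.02, 0.0005, 0, 0.005, 0, 0, 0], [0.02, 0, 0, 0, 0, 0, 0], [0.02, 0, 0, 0, 0, 0, 0]]

```text
t: 10.95
tcp_pos: [0.4756, 0.0647, 0.1072]
eef_rot: [-3.141, 0.0, -3.132]
ft_force: [-0.0, 0.6, -0.2]
finger_gap: 0.0249
```

```bash
python3 - <<'E'
from h import *
s=manip.sense(); print(s["t"],s["tcp_pos"],s["ft_force"],s["finger_gap"])
p=manip.read_camera("side"); save(p,"side8",cv2.resize(p["img"][100:300,200:440],None,fx=2.7,fy=2.7,interpolation=cv2.INTER_CUBIC))
E
```

```text
10.95 [0.4756392  0.06472539 0.10716892] [-0.02003434  0.58708644 -0.22488842] 0.024885634686566217
```

View pics/side8.png

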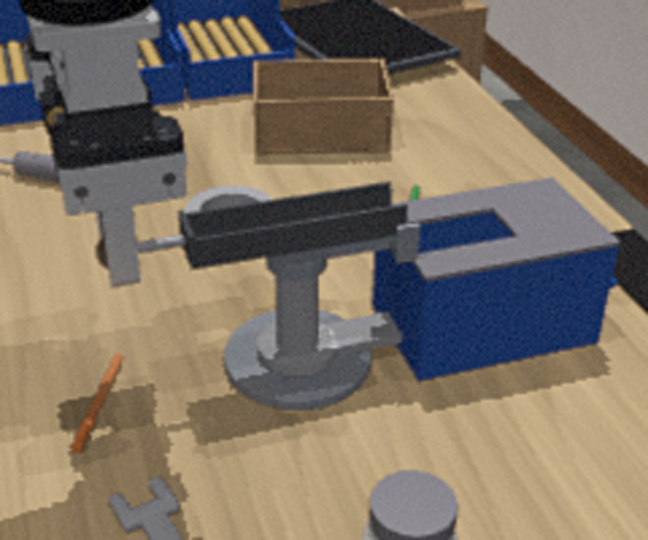

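It's level to within about 1 mm and the forces are near zero. I'll ease down, open and withdraw upward.

carry_out:
  series:
    - [[0.02, 0, 0, 0.001, 0, 0, 0], [0.06, 0, 0, 0, 0, 0, 0], [0.06, 0, 0, 0, 0, 0, 0], [0.06, 0, 0, 0, 0, 0, 0], [0.06, 0, 0, 0, 0, 0, 0], [0.06, 0, 0, 0, 0, 0, 0], [0.06, 0, 0, 0, 0, 0, 0]]

```text
t: 11.7
tcp_pos: [0.4754, 0.0648, 0.1059]
eef_rot: [-3.142, -0.0, -3.132]
ft_force: [0.0, 0.2, -0.4]
finger_gap: 0.0602
```

carry_out:
  series:
    - [[0.06, 0, 0, -0.01, 0, 0, 0], [0.06, 0, 0, -0.025, 0, 0, 0], [0.06, 0, 0, -0.03, 0, 0, 0], [0.06, 0, 0, -0.03, 0, 0, 0], [0.06, 0, 0, -0.03, 0, 0, 0], [0.06, 0, 0, 0, 0, 0, 0], [0.06, 0, 0, 0, 0, 0, 0]]

```text
t: 12.4
tcp_pos: [0.4758, 0.0648, 0.2318]
eef_rot: [-3.141, 0.002, -3.132]
ft_force: [-0.1, -0.4, 0.5]
finger_gap: 0.0602
```

```bash
python3 - <<'E'
from h import *
s=manip.sense(); print(s["t"],s["tcp_pos"],s["ft_force"],s["finger_gap"])
p=manip.read_camera("side"); save(p,"side9")
p=manip.read_camera("scene"); save(p,"scene9",cv2.resize(p["img"][120:340,200:460],None,fx=2.7,fy=2.7,interpolation=cv2.INTER_CUBIC))
m=manip.silhouettes(p,"ring")[0]["mask"];ys,xs=np.nonzero(m);print("ring",ray_z(p,[(xs.mean(),ys.mean())],.011))
for d in manip.silhouettes(p,"rod1"): print(d["confidence"],d["rect"])
E
```

```text
12.4 [0.47583725 0.06481087 0.23179908] [-0.06126555 -0.36979853  0.54679628] 0.06016633357097013
ring [[0.52461853 0.00229505 0.011     ]]
0.82 [324.1, 341.2, 343.8, 398.5]
0.51 [285.0, 244.1, 299.9, 269.7]
0.46 [289.5, 249.3, 303.5, 265.3]
0.46 [377.6, 188.4, 398.4, 226.4]
```

View pics/side9.png

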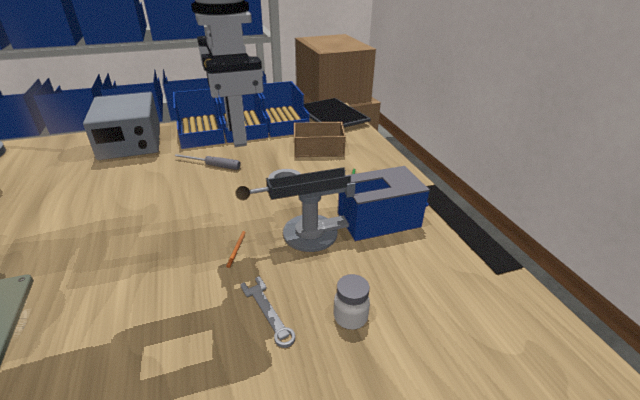

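View pics/scene9.png

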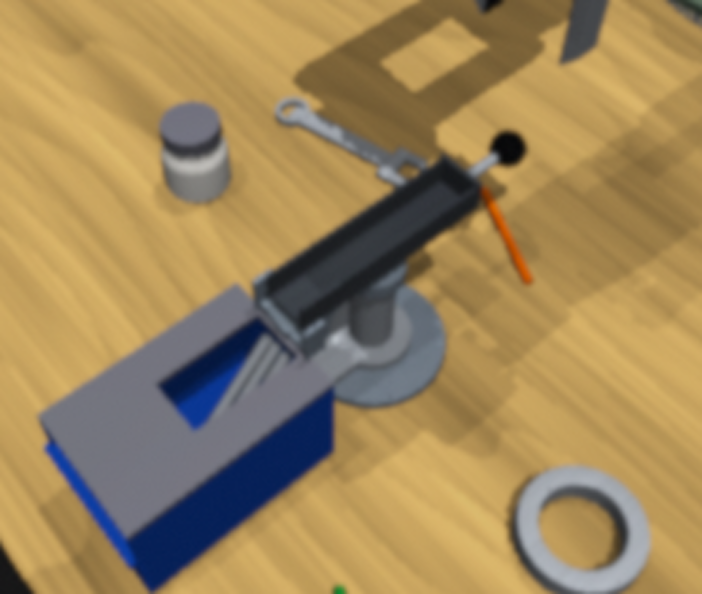

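The tray is level, empty and released. The ring is at (415,317), unmoved, and the wrench and jar haven't moved either. The network's "ring" fix this time landed on the wrench end, so I'm disregarding it. I'll zoom in once to count the rods in the bin.

```bash
python3 - <<'E'
from h import *
p=manip.read_camera("scene"); save(p,"scene10",cv2.resize(p["img"][225:290,250:330],None,fx=9,fy=9,interpolation=cv2.INTER_CUBIC))
E
```

```text
(no output)
```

View pics/scene10.png

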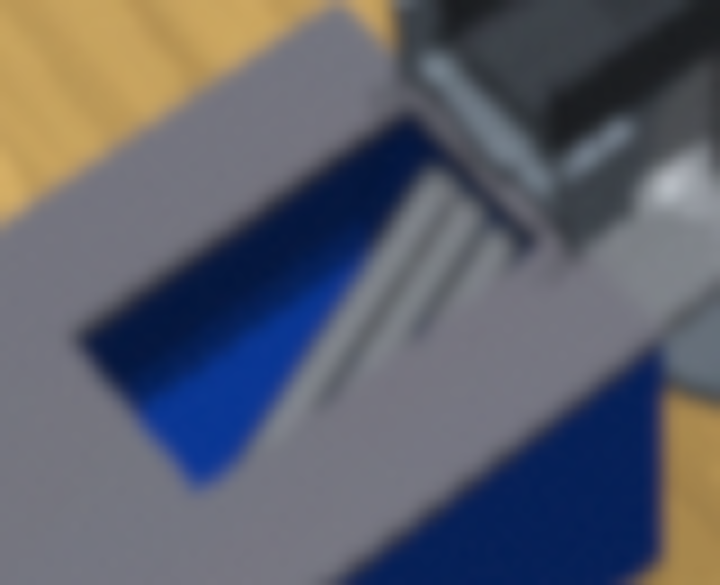

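Three rods can be counted inside, leaning below the lid against the near wall. I'm handing the job in.

```bash
python3 -c "
from h import *
print(manip.close_job())"
```

```text
the job is handed in; nothing more can be done
None
```

I swung the tray about 46° by its knob until it lined up with the slot, then tipped it to about 0.95 rad. All three steel rods slid through the slot into the bin. I then let the tray down level, opened the gripper and withdrew upward. It was handed in at about 12.5 s, with wrist forces of about 7 N or less in the readings I took.

**Last checks:**
- **Rods:** three can be counted inside the bin, leaning below the lid. None are left in the tray.
- **Tray:** level, with the gripper about 0.13 m above where it let go, touching nothing.
- **Wrench, ring and jar:** they look unmoved in the pictures.

**Checks that disagreed:**
- The side camera disagreed with the scene camera by 5–17 mm in y. I relied on the wrist and scene cameras, which fitted the stated distances from the pivot.
- The last network fix for the ring landed on the wrench end. I disregarded it and checked the ring in the picture instead.

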